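# Find the binding section valve

## Robot

A 6-joint arm with a two-finger parallel gripper is mounted at the origin on the work surface. World frame = base frame: x ahead of the robot, y to its left, z up, the work surface at z = 0. Lengths are in mm, angles in degrees, forces in N, time in s.
With the tool pointing down it reaches from about 350 to 775 mm from the base axis. Payload 5.5 kg.
Tool frame: the origin (TCP) lies at the very end of the fingers, on their centre line; the grasp point (between the pads) lies 19 mm behind it; z points along the fingers, y is the line along which they close (so a half turn about z gives the same grasp; the last joint's range is limited). The gripper opens to 85 mm and grips with 20 to 120 N. Pads are 22 mm wide; open, the fingers measure 114 mm over their backs; the gripper's body (76 mm by 85 mm) begins 54 mm behind the grasp point. The pads swing forward as they close: fully open they stand 13 mm farther back than shut.
Start: joints at [64.824, 17.945, 2.641, 74.691, 0, 82.002], TCP at [169.839, 549.387, 231.323] pointing down, gripper open.
Joint ranges: [-158.12, 158.12], [-49.38, 96.58], [-58.88, 72.47], [-126.05, 133.96], [-84.25, 85.87], [-180, 180]. Speed limits (degrees/s): [147.25, 147.25, 180, 180, 180, 180].

## Interface

Orientations are given as [roll, pitch, yaw] about the fixed x, y, z axes, in that order (R = Rz(yaw) Ry(pitch) Rx(roll)).
In Python, from station import ctrl gives the robot as it stands.
- The arm moves only by the tool play_rows, never from a script. Its arguments are lists of equal length, an entry for each row: "translation": the shift along the tool's x, y, z in cm, a list of three; "rot": the turn, a rotation vector about the tool's x, y, z in degrees, a list of three; "fingers": the closure in counts, from 0 (fully open) to 255 (shut). A call has 1 to 12 rows; each row shifts and turns the commanded pose from where the row before left it, along the tool's axes as they then stand; what a row does not reach is not made up. A row lasts 1/10 s, in which the tool goes at most 50 mm and 8.59 degrees, less where a joint would pass 70% of its speed; a pose out of reach is approached as far as the arm can. A call with a gripper value outside its range is refused whole. The fingers move at their own pace and stop on an object; "squeeze" is the grip in N (left out, the last holds). Time passes only in rows, so rows that do not move let the fingers close. It gives the time, the measured TCP pose, the force, the opening and the grip force at its end, in the units of the state.
- ctrl.sense(): the state, without advancing time (a new reading comes with each control period).
- ctrl.snapshot(name): name is "scene" or "side" or "wrist"; returns (picture, depth): 480x640x3 uint8, blue, green, red; 480x640 float32, mm along the optical axis (not along the pixel's ray), 0 where there is no reading.
- ctrl.camera_info(name): a dict with "fx", "fy", "cx", "cy" (pixels), "view" (4x4, takes a point from world to camera coordinates); the wrist camera has in their place "T_tool_cam" (4x4, takes a point from camera to tool coordinates, whose origin is the TCP and whose axes are the flange's). Camera axes: x right, y up, looking along -z (the intrinsics and any distortion apply to the point x, -y, -z); pixel columns grow to the right and rows downward; lengths in mm; the calibration is good to about 2 mm. A picture is of the moment at which its call begins: read the wrist's pose just before it. camera_info takes no time and is no camera call.
- ctrl.hand_in(): hands the job in; it is judged then, once.
The state is a dict: "t": time; "qpos": joint angles; "qvel": joint speeds; "joint_efforts": joint torques, N m; "position": TCP position; "ee_rot": TCP orientation; "wrist_force": force on the tool from outside, world axes, zero at the start; "moment": the same for the moment, N m; "grip_width": finger opening in mm; "gripper_force": force on a finger pad.
Only numpy, scipy, OpenCV 4.12 (cv2) and the standard library are available. Lean on these libraries where they do the work, as an engineer would, in place of code of your own. Each camera call takes 0.05 s, during which the arm holds its last target. There are 200 camera calls.

## Task

One of the three valve levers on the sprayer manifold binds part-way. Working from the robot's left to its right, gently swing each lever from closed towards fully open to feel for it: leave the two that turn freely fully open, and do not force the one that binds but swing it back to fully closed. Leave the other things on the bench alone.

Things in the scene. Friction and masses are not known exactly. Their poses are not given: they have to be found in the camera images.
- manifold: Fixed sprayer valve manifold: dark steel base plate 130 x 400 x 12 mm, aluminium pipe along its own y carrying three brass valves 140 mm apart (left y = +140 mm, middle 0, right -140 mm). Origin on the bench under the middle valve; z up, -x towards the robot, +y to the robot's left, yaw within 15 degrees of straight. All but the levers is below 95 mm.
- lever_left (a joint): Angle of the left valve's lever about its upright pivot, rad. 0 = closed, at its stop, pointing along the manifold's -x. Grows anticlockwise seen from above (the grip moves to the robot's right, then away). 1.571 = fully open, at its stop, along the manifold's -y. Starts at 0 to 0.12. A sound lever drags a steady 1 to 2.5 N at its grip all the way and stays where it is left.
- lever_left_grip (a point): Centre of the left lever's upright red cylindrical grip, 24 mm across, 102 to 154 mm above the bench, 110 mm out from the pivot, on the end of the lever; this point is 128 mm up. The flat steel lever (22 mm wide, reaching 124 mm from the pivot) lies at 95 to 103 mm and its hub nut ends at 110 mm: a finger whose end is above 112 mm clears them and touches only grips.
- lever_left_pivot (a point): Point on the left lever's upright pivot axis, 128 mm above the bench. One lever of the three, not known which, binds: it moves like the others until somewhere between 0.5 and 0.85 rad, where a springy resistance starts at about 4 N at the grip, grows about 7 N per 0.1 rad, and creeps back if let go. It cannot be left open. Over 30 N on a lever is forcing it.
- lever_middle (a joint): Angle of the middle valve's lever about its upright pivot, rad. 0 = closed, at its stop, pointing along the manifold's -x. Grows anticlockwise seen from above (the grip moves to the robot's right, then away). 1.571 = fully open, at its stop, along the manifold's -y. Starts at 0 to 0.12. A sound lever drags a steady 1 to 2.5 N at its grip all the way and stays where it is left.
- lever_middle_grip (a point): Centre of the middle lever's upright red cylindrical grip, 24 mm across, 102 to 154 mm above the bench, 110 mm out from the pivot, on the end of the lever; this point is 128 mm up. The flat steel lever (22 mm wide, reaching 124 mm from the pivot) lies at 95 to 103 mm and its hub nut ends at 110 mm: a finger whose end is above 112 mm clears them and touches only grips.
- lever_middle_pivot (a point): Point on the middle lever's upright pivot axis, 128 mm above the bench. One lever of the three, not known which, binds: it moves like the others until somewhere between 0.5 and 0.85 rad, where a springy resistance starts at about 4 N at the grip, grows about 7 N per 0.1 rad, and creeps back if let go. It cannot be left open. Over 30 N on a lever is forcing it.
- lever_right (a joint): Angle of the right valve's lever about its upright pivot, rad. 0 = closed, at its stop, pointing along the manifold's -x. Grows anticlockwise seen from above (the grip moves to the robot's right, then away). 1.571 = fully open, at its stop, along the manifold's -y. Starts at 0 to 0.12. A sound lever drags a steady 1 to 2.5 N at its grip all the way and stays where it is left.
- lever_right_grip (a point): Centre of the right lever's upright red cylindrical grip, 24 mm across, 102 to 154 mm above the bench, 110 mm out from the pivot, on the end of the lever; this point is 128 mm up. The flat steel lever (22 mm wide, reaching 124 mm from the pivot) lies at 95 to 103 mm and its hub nut ends at 110 mm: a finger whose end is above 112 mm clears them and touches only grips.
- lever_right_pivot (a point): Point on the right lever's upright pivot axis, 128 mm above the bench. One lever of the three, not known which, binds: it moves like the others until somewhere between 0.5 and 0.85 rad, where a springy resistance starts at about 4 N at the grip, grows about 7 N per 0.1 rad, and creeps back if let go. It cannot be left open. Over 30 N on a lever is forcing it.
- nozzle_holder: Bystander: loose black nozzle holder, plate 60 x 110 mm with two sockets, 74 mm tall. Origin at the centre of its underside.
- filter_cup: Bystander: loose sky-blue filter cup, 84 mm across, 85 mm tall. Origin at the centre of its underside.
- jar: Bystander: loose squat glass jar, 100 mm across, 75 mm tall. Origin at the centre of its underside.
- indicator: Bystander: loose brass dial indicator on a magnetic base and a steel plate 130 x 130 mm, 170 mm tall. Origin at the centre of the plate's underside.

How it is judged:
By the outcome, as a careful person would: the job done as asked, in the order asked, and still so for the second after the job is handed in, with the robot touching nothing.
It also fails if it takes over 72 s, if anything falls off the work surface, if the arm or the gripper's body presses on something with over 40 N, if the wrist force passes 120 N, or if a joint passes its speed limit or range.

## Working session

There is one attempt and no reset: what is moved stays moved. The work goes in short steps, Python scripts to look and compute and a tool call to move; the robot and the scene stay as the last step left them, time stands still between calls to the robot, and variables do not carry over. Pictures are saved under pics/ and viewed, at most 10 in all, crops included, and the job is handed in when it is done.

Besides the shell and the picture viewer there is one more tool, called after "Emit:" as name(argument=value, ...) on one line, values as JSON. play_rows: Moves the arm, as the interface text tells. Its arguments: {"type":"object","properties":{"translation":{"type":"array"},"rot":{"type":"array"},"fingers":{"type":"array"},"squeeze":{"type":"number"}},"required":["translation","rot","fingers"]}

```bash
mkdir -p pics
python3 - <<'E'
from station import ctrl
import cv2,numpy as np
s=ctrl.sense();print(s)
for n in("scene","side"):
    p,d=ctrl.snapshot(n);cv2.imwrite(f"pics/{n}0.png",p);np.save(f"{n}0.npy",d)
    i=ctrl.camera_info(n);print(n,i)
E
```

```text
{'t': 0.0, 'qpos': array([ 6.48234692e+01,  1.79923202e+01,  2.57608720e+00,  7.46891472e+01,
       -7.36036359e-04,  8.19994463e+01]), 'qvel': array([ 0.04009035,  0.08444376,  0.07074866, -0.06517576, -0.09600461,
        0.02521199]), 'joint_efforts': array([-1.93994325e-03, -4.80630970e+01,  2.98531777e+01,  1.94044621e-02,
       -5.36668922e-04, -1.22917591e-06]), 'position': array([169.61630353, 548.88198875, 230.38746026]), 'ee_rot': array([-1.79895543e+02, -1.39382282e-02,  1.62824011e+02]), 'wrist_force': array([-1.12492681, -0.02258785,  0.50976026]), 'moment': array([-0.00441713,  0.05625908, -0.03788405]), 'gripper_force': 0.0, 'grip_width': 85.28968473513709}
scene {'fx': 487.51385196444755, 'fy': 487.51385196444755, 'cx': 323.8882045925102, 'cy': 239.7250127315552, 'view': array([[ 8.46146937e-01,  5.32359989e-01, -2.50639771e-02,
        -5.14743486e+02],
       [-2.69394486e-01,  4.67813939e-01,  8.41769998e-01,
         6.30870187e+01],
       [ 4.59849945e-01, -7.05509008e-01,  5.39254177e-01,
        -1.60636614e+03],
       [ 0.00000000e+00,  0.00000000e+00,  0.00000000e+00,
         1.00000000e+00]])}
side {'fx': 497.73057461633675, 'fy': 497.73057461633675, 'cx': 312.5724459897482, 'cy': 240.83186704664706, 'view': array([[ 7.72640406e-01, -6.34418919e-01, -2.32258104e-02,
        -4.57532811e+02],
       [ 4.13456390e-01,  4.75100222e-01,  7.76745514e-01,
        -3.30731581e+02],
       [-4.81747461e-01, -6.09747829e-01,  6.29386184e-01,
        -9.08612064e+02],
       [ 0.00000000e+00,  0.00000000e+00,  0.00000000e+00,
         1.00000000e+00]])}
```

View pics/scene0.png

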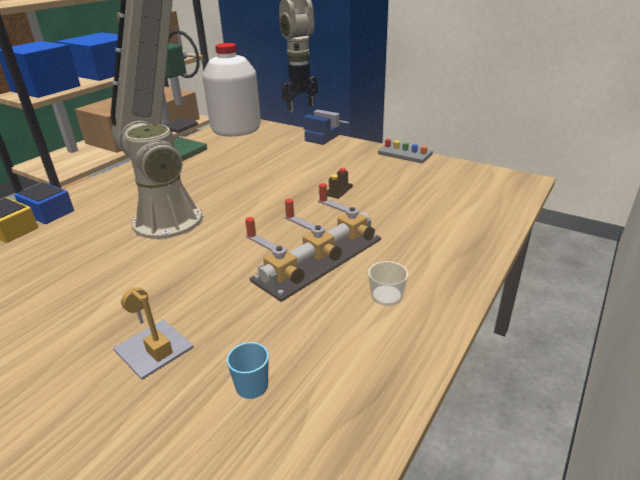

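View pics/side0.png

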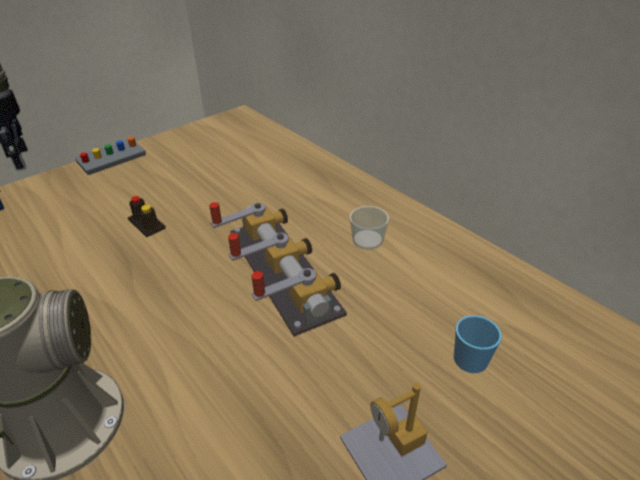

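The scene view shows red grips at (323,192), (289,208) and (251,227), left to right, with hub nuts at (352,211), (318,230) and (279,250). In the side view the same grips are at (215,212), (235,244) and (258,283), with hubs at (258,208), (281,238) and (308,275).

```bash
cat > h.py <<'E'
import numpy as np,cv2
from station import ctrl
def ray(n,u,v):
    i=ctrl.camera_info(n);V=i["view"];R=V[:3,:3];c=-R.T@V[:3,3]
    d=R.T@np.array([(u-i["cx"])/i["fx"],-(v-i["cy"])/i["fy"],-1]);return c,d
def onplane(n,u,v,z):
    c,d=ray(n,u,v);return (c+d*(z-c[2])/d[2])[:2]
def red(n,p,guess):
    b,g,r=[p[...,k].astype(int) for k in range(3)]
    m=((r>90)&(g<.4*r)&(b<.4*r)).astype(np.uint8)
    N,l,st,ce=cv2.connectedComponentsWithStats(m)
    ok=[k for k in range(1,N) if st[k,4]>40]
    return [ce[min(ok,key=lambda k:np.hypot(*(ce[k]-q)))] for q in guess]
E
python3 - <<'E'
from h import *
G={"scene":[(323,192),(289,208),(251,227)],"side":[(215,212),(235,244),(258,283)]}
H={"scene":[(352,211),(318,230),(279,250)],"side":[(258,208),(281,238),(308,275)]}
g={};h={}
for n in G:
    p=cv2.imread(f"pics/{n}0.png")
    g[n]=np.array([onplane(n,*q,128) for q in red(n,p,G[n])]);h[n]=np.array([onplane(n,*q,109) for q in H[n]])
    print(n,g[n].round(),h[n].round())
gm=(g["scene"]+g["side"])/2;hm=(h["scene"]+h["side"])/2
print(gm.round(1),hm.round(1))
v=hm[0]-hm[2];yaw=np.arctan2(-v[0],v[1]);print("len",np.hypot(*v),"yaw",np.degrees(yaw))
for a,b in zip(gm,hm):
    e=a-b;print(np.hypot(*e),np.degrees(np.arctan2(-e[1],-e[0])-yaw))
E
```

```text
scene [[-1268.  1716.]
 [-1268.  1716.]
 [-1268.  1716.]] [[590. 186.]
 [562.  49.]
 [528. -83.]]
side [[486. 245.]
 [456. 111.]
 [425. -31.]] [[575. 188.]
 [547.  55.]
 [516. -81.]]
[[-390.9  980.6]
 [-405.6  913.5]
 [-421.4  842.8]] [[582.8 187.3]
 [554.6  52.1]
 [522.2 -82.2]]
len 276.22959563128677 yaw -12.673056820053738
1255.9618716123657 -26.500381735219324
1290.023541621863 -29.222720987807964
1321.4132864842963 -31.757527658628526
```

```bash
sed -i 's/>40\]/>15]/' h.py
python3 - <<'E'
from h import *
G={"scene":[(323,192),(289,208),(251,227)],"side":[(215,212),(235,244),(258,283)]}
for n in G:
    p=cv2.imread(f"pics/{n}0.png");d=np.load(n+"0.npy")
    for q in red(n,p,G[n]):
        u,v=map(int,q.round());c,r=ray(n,*q);print(n,q.round(1),p[v,u],onplane(n,*q,128).round(),(c+r*d[v,u]).round())
    x0,y0=(230,170) if n=="scene" else (195,190)
    cv2.imwrite(f"pics/{n}crop.png",cv2.resize(p[y0:y0+120,x0:x0+160],None,fx=5,fy=5,interpolation=2))
E
```

```text
scene [249.4 218.9] [ 66  80 219] [383. -22.] [417. -59. 157.]
scene [249.4 218.9] [ 66  80 219] [383. -22.] [417. -59. 157.]
scene [249.4 218.9] [ 66  80 219] [383. -22.] [417. -59. 157.]
side [213.8 205.5] [ 34  49 171] [486. 245.] [469. 208. 156.]
side [233.1 236.4] [ 34  45 176] [456. 111.] [440.  78. 156.]
side [257.2 275.3] [ 33  42 175] [425. -31.] [410. -57. 156.]
```

View pics/scenecrop.png

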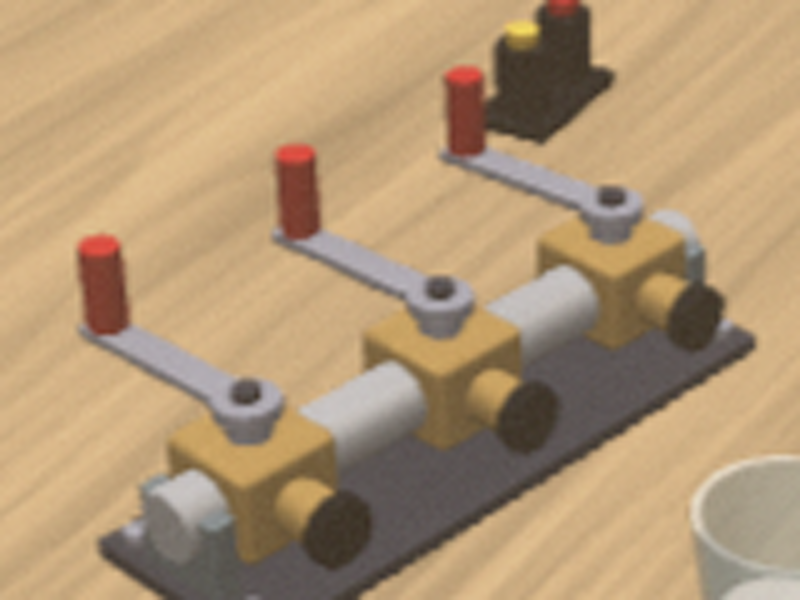

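View pics/sidecrop.png

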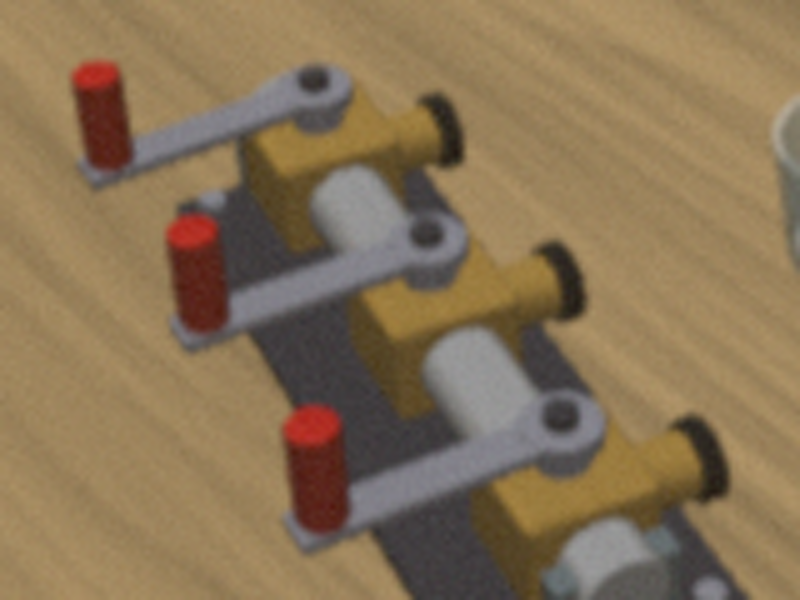

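The crops show the grip tops clearly: scene (464,75), (296,153), (100,244); side (97,76), (193,229), (313,419). The nut tops are at scene (611,195), (440,288), (247,393) and side (314,78), (428,234), (561,415).

Run:
```python
from h import *
G={"scene":[(464,75),(296,153),(100,244)],"side":[(97,76),(193,229),(313,419)]}
H={"scene":[(611,195),(440,288),(247,393)],"side":[(314,78),(428,234),(561,415)]}
O={"scene":(230,170),"side":(195,190)}
f=lambda D,z:{n:np.array([onplane(n,O[n][0]+a/5,O[n][1]+b/5,z) for a,b in D[n]]) for n in D}
g=f(G,154);h=f(H,110)
print(g,h)
gm=sum(g.values())/2;hm=sum(h.values())/2
v=hm[0]-hm[2];yaw=np.arctan2(-v[0],v[1]);print("len",np.hypot(*v),"yaw",np.degrees(yaw))
print(gm.round(1),hm.round(1))
for a,b in zip(gm,hm):
    e=a-b;print(np.hypot(*e),np.degrees(np.arctan2(-e[1],-e[0])-yaw))
```

```text
{'scene': array([[476.3034227 , 211.01692316],
       [446.3115147 ,  80.97404955],
       [415.14837002, -54.14722666]]), 'side': array([[471.34974643, 209.97493429],
       [443.08612031,  81.63116221],
       [413.86585051, -52.32430396]])} {'scene': array([[585.87814903, 195.28038257],
       [555.95619516,  58.20581738],
       [526.15559786, -78.42804741]]), 'side': array([[580.04408974, 196.00427502],
       [548.61602288,  58.28022525],
       [518.15253159, -76.433085  ]])}
len 279.7611550583046 yaw -12.553636283332114
[[473.8 210.5]
 [444.7  81.3]
 [414.5 -53.2]] [[583.  195.6]
 [552.3  58.2]
 [522.2 -77.4]]
110.14071055635175 4.803099391010014
110.0307672250434 0.45624938538163357
110.33247570597901 -0.1136943304411497
```

Emit:
play_rows(translation=[[-3.55,-2.13,0],[-3.55,-2.13,0],[-3.55,-2.13,0],[-3.55,-2.13,0],[-3.55,-2.13,0],[-3.55,-2.13,0],[-3.55,-2.13,0],[-3.55,-2.13,0],[-3.55,-2.13,0],[-3.55,-2.13,0],[-3.55,-2.13,0],[0,0,0]], rot=[[0,0,0],[0,0,0],[0,0,0],[0,0,0],[0,0,0],[0,0,0],[0,0,0],[0,0,0],[0,0,0],[0,0,0],[0,0,0],[0,0,-8]], fingers=[120,120,120,120,120,120,120,120,120,120,120,120], squeeze=20)

```text
t: 1.3
position: [476.7, 206.7, 230.6]
ee_rot: [-179.9, 0.0, 170.7]
wrist_force: [-0.1, 0.7, -0.7]
grip_width: 45.4
gripper_force: 0.0
```

```bash
cat > w.py <<'E'
import sys
from h import *
s=ctrl.sense();p,d=ctrl.snapshot("wrist");i=ctrl.camera_info("wrist")
print(i["fx"],i["cx"],i["cy"],i["T_tool_cam"].round(3).tolist());print(s["t"],s["position"],s["ee_rot"],s["grip_width"],s["wrist_force"])
cv2.imwrite(f"pics/{sys.argv[1]}.png",p)
E
python3 w.py w1
```

```text
406.0186109623594 318.2763799805641 239.8722285525169 [[-0.0, 0.961, 0.278, 69.611], [1.0, 0.0, -0.0, 0.505], [-0.0, 0.278, -0.961, -142.951], [0.0, 0.0, 0.0, 1.0]]
1.3 [476.73579623 206.71639308 230.60448535] [-1.79945691e+02  4.71939901e-02  1.70650893e+02] 45.415319171129106 [-0.08124319  0.70877533 -0.7129063 ]
```

View pics/w1.png

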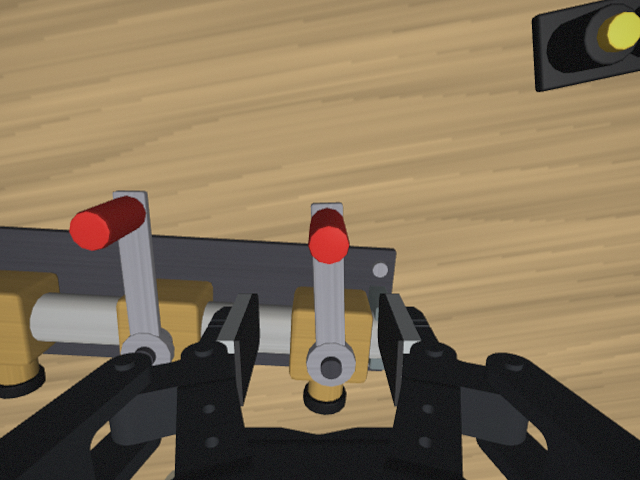

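The wrist view shows the left grip's top at (329,245) and its nut at (331,367). These put the grip at about (473.7,212) and the pivot at about (582,197.5), which agrees with the fixed cameras.

Emit:
play_rows(translation=[[0.4,0.45,2],[0,0,3.5],[0,0,3.5],[0,0,2.3],[0,0,0]], rot=[[0,0,-1.3],[0,0,0],[0,0,0],[0,0,0],[0,0,0]], fingers=[130,130,130,130,130])

```text
t: 1.85
position: [467.0, 214.9, 114.8]
ee_rot: [-179.8, -0.4, 172.1]
wrist_force: [0.1, -0.8, 0.6]
grip_width: 41.9
gripper_force: 0.0
```

Emit:
play_rows(translation=[[-0.4,0,-0.2],[0,0,0]], rot=[[0,0,0],[0,0,0]], fingers=[130,130])

```text
t: 2.05
position: [476.3, 215.3, 122.3]
ee_rot: [179.9, 0.2, 172.1]
wrist_force: [0.1, -0.5, -0.2]
grip_width: 41.9
gripper_force: 0.0
```

Emit:
play_rows(translation=[[0,0,0],[-0.02,-0.58,0],[-0.02,-0.58,0],[-0.02,-0.58,0],[-0.02,-0.58,0],[-0.02,-0.58,0],[-0.02,-0.58,0],[-0.02,-0.58,0],[0,0,0],[0,0,0]], rot=[[0,0,0],[0,0,-3],[0,0,-3],[0,0,-3],[0,0,-3],[0,0,-3],[0,0,-3],[0,0,-3],[0,0,0],[0,0,0]], fingers=[130,130,130,130,130,130,130,130,130,130])

```text
t: 3.05
position: [477.3, 174.5, 121.1]
ee_rot: [-180.0, 0.1, -167.0]
wrist_force: [0.4, -0.5, -0.6]
grip_width: 41.7
gripper_force: 0.0
```

Emit:
play_rows(translation=[[-0.02,-0.58,0],[-0.02,-0.58,0],[-0.02,-0.58,0],[-0.02,-0.58,0]], rot=[[0,0,-3],[0,0,-3],[0,0,-3],[0,0,-3]], fingers=[130,130,130,130])

```text
t: 3.45
position: [484.6, 153.1, 120.9]
ee_rot: [180.0, 0.1, -154.8]
wrist_force: [-1.3, 1.9, 2.3]
grip_width: 42.1
gripper_force: 0.9
```

Emit:
play_rows(translation=[[0,0,0],[-0.02,-0.58,0],[-0.02,-0.58,0],[-0.02,-0.58,0]], rot=[[0,0,0],[0,0,-3],[0,0,-3],[0,0,-3]], fingers=[130,130,130,130])

```text
t: 3.85
position: [492.5, 139.1, 120.5]
ee_rot: [179.8, 0.1, -145.8]
wrist_force: [-4.4, 7.9, 2.4]
grip_width: 41.7
gripper_force: 3.7
```

```bash
python3 w.py w2; python3 -c "
from station import ctrl;print(ctrl.sense()['wrist_force'])"
```

```text
406.0186109623594 318.2763799805641 239.8722285525169 [[-0.0, 0.961, 0.278, 69.488], [1.0, 0.0, 0.0, -0.196], [-0.0, 0.278, -0.961, -142.949], [0.0, 0.0, 0.0, 1.0]]
3.85 [492.523529   139.13076421 120.5374546 ] [ 1.79809063e+02  6.78991965e-02 -1.45816177e+02] 41.70306554773838 [-4.35384714  7.88751663  2.38244456]
[-2.18015382  3.73774363  2.89398037]
```

View pics/w2.png

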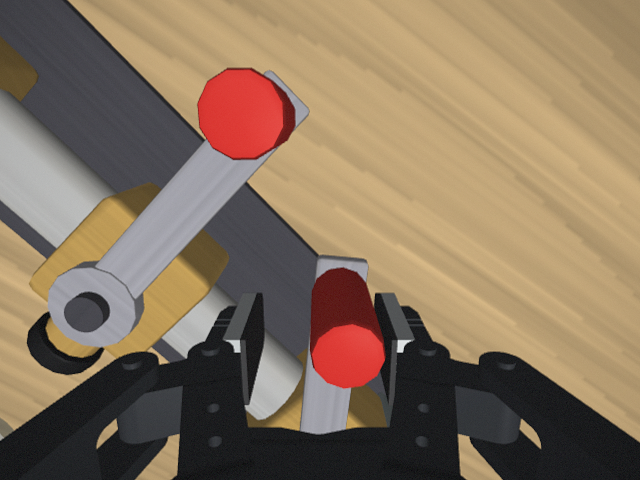

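The grip sits between the pads, touching the right-hand pad near (380,340). The force read 9 N and then 4.3 N, which is ambiguous, so I'll advance a little and let it settle.

Emit:
play_rows(translation=[[-0.02,-0.58,0],[-0.02,-0.58,0],[0,0,0],[0,0,0]], rot=[[0,0,-3],[0,0,-3],[0,0,0],[0,0,0]], fingers=[130,130,130,130])

```text
t: 4.3
position: [498.8, 130.6, 120.5]
ee_rot: [179.7, 0.1, -139.9]
wrist_force: [-5.3, 7.4, 3.4]
grip_width: 42.0
gripper_force: 4.2
```

Emit:
play_rows(translation=[[-0.02,-0.58,0],[0,0,0],[0,0,0]], rot=[[0,0,-3],[0,0,0],[0,0,0]], fingers=[130,130,130])

```text
t: 4.6
position: [502.2, 126.9, 120.5]
ee_rot: [179.7, 0.1, -136.9]
wrist_force: [-5.8, 9.4, 3.6]
grip_width: 42.2
gripper_force: 5.3
```

The settled force rises as the lever opens further (9 N, then 11 N), so the left lever is the one that binds. I'll swing it back to closed.

Emit:
play_rows(translation=[[-0.02,0.77,0],[-0.02,0.77,0],[-0.02,0.77,0],[-0.02,0.77,0],[-0.02,0.77,0],[-0.02,0.77,0],[-0.02,0.77,0],[-0.02,0.77,0],[-0.02,0.77,0],[-0.02,0.77,0],[-0.02,0.77,0],[-0.02,0.77,0]], rot=[[0,0,4],[0,0,4],[0,0,4],[0,0,4],[0,0,4],[0,0,4],[0,0,4],[0,0,4],[0,0,4],[0,0,4],[0,0,4],[0,0,4]], fingers=[130,130,130,130,130,130,130,130,130,130,130,130])

```text
t: 5.8
position: [474.4, 208.8, 120.6]
ee_rot: [-180.0, 0.1, 174.8]
wrist_force: [2.0, -1.5, 0.4]
grip_width: 42.2
gripper_force: 0.7
```

Emit:
play_rows(translation=[[0,0,0],[0,0.5,0],[0,0.5,0],[0,0.3,0],[0,0,0],[0,0,0]], rot=[[0,0,0],[0,0,2.5],[0,0,2.5],[0,0,1.5],[0,0,0],[0,0,0]], fingers=[130,130,130,130,130,130])

```text
t: 6.4
position: [475.4, 221.4, 120.3]
ee_rot: [180.0, -0.0, 168.7]
wrist_force: [0.9, -0.6, 0.5]
grip_width: 41.8
gripper_force: 0.0
```

Emit:
play_rows(translation=[[0,0.3,0],[0,0.3,0],[0,0.2,0],[0,0,0],[0,0,0]], rot=[[0,0,0],[0,0,0],[0,0,0],[0,0,0],[0,0,0]], fingers=[130,130,130,130,130])

```text
t: 6.9
position: [477.2, 229.5, 120.2]
ee_rot: [180.0, 0.0, 168.6]
wrist_force: [-0.3, -1.0, -0.1]
grip_width: 41.6
gripper_force: 0.3
```

Emit:
play_rows(translation=[[0,0.2,0],[0,0,0],[0,0,0]], rot=[[0,0,0],[0,0,0],[0,0,0]], fingers=[130,130,130])

```text
t: 7.2
position: [477.6, 231.4, 120.3]
ee_rot: [180.0, 0.0, 168.6]
wrist_force: [-0.1, 0.3, 0.3]
grip_width: 41.7
gripper_force: 0.4
```

Emit:
play_rows(translation=[[0,0.2,0],[0,0,0],[0,0,0]], rot=[[0,0,0],[0,0,0],[0,0,0]], fingers=[130,130,130])

```text
t: 7.5
position: [477.6, 231.7, 120.2]
ee_rot: [-179.8, 0.0, 168.6]
wrist_force: [-0.4, -6.9, 0.5]
grip_width: 41.9
gripper_force: 3.4
```

Emit:
play_rows(translation=[[0,0.2,0],[0,0,0],[0,0,0]], rot=[[0,0,0],[0,0,0],[0,0,0]], fingers=[130,130,130])

```text
t: 7.8
position: [477.7, 231.8, 120.1]
ee_rot: [-179.6, 0.0, 168.5]
wrist_force: [-2.5, -13.1, 3.7]
grip_width: 41.6
gripper_force: 6.6
```

Emit:
play_rows(translation=[[0,-0.5,0],[0,-0.5,0],[0,0,-2],[0,0,-3],[0,0,-2],[0.05,-2.9,0],[0.05,-2.9,0],[0.05,-2.9,0],[0.05,-2.9,0],[0,-2.8,0],[0,0,0],[0,0,0]], rot=[[0,0,0],[0,0,0],[0,0,0],[0,0,0],[0,0,0],[0,0,0],[0,0,0],[0,0,0],[0,0,0],[0,0,0],[0,0,0],[0,0,0]], fingers=[130,130,130,130,130,130,130,130,130,130,130,130])

```text
t: 9.0
position: [446.4, 84.5, 190.7]
ee_rot: [179.9, 0.1, 168.5]
wrist_force: [-0.3, 0.8, 0.2]
grip_width: 41.9
gripper_force: 0.0
```

```bash
python3 w.py w3
```

```text
406.0186109623594 318.2763799805641 239.8722285525169 [[-0.0, 0.961, 0.278, 69.634], [1.0, 0.0, -0.0, 0.542], [-0.0, 0.278, -0.961, -142.948], [0.0, 0.0, 0.0, 1.0]]
9.0 [446.35666806  84.46158782 190.6630959 ] [1.79935719e+02 6.94494900e-02 1.68543169e+02] 41.887844841024254 [-0.31053818  0.80633663  0.23136371]
```

View pics/w3.png

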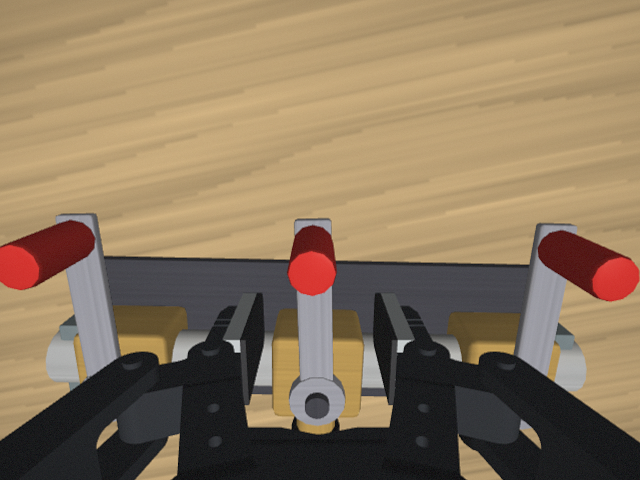

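The left lever is back at closed, and the middle grip (312,272) is centred between the pads. I'll descend and swing it open.

Emit:
play_rows(translation=[[0,0,2],[0,0,3],[0,0,2],[0,0,0],[-0.02,-0.58,0],[-0.02,-0.58,0],[-0.02,-0.58,0],[-0.02,-0.58,0],[-0.02,-0.58,0],[-0.02,-0.58,0],[-0.02,-0.58,0],[-0.02,-0.58,0]], rot=[[0,0,0],[0,0,0],[0,0,0],[0,0,0],[0,0,-3],[0,0,-3],[0,0,-3],[0,0,-3],[0,0,-3],[0,0,-3],[0,0,-3],[0,0,-3]], fingers=[130,130,130,130,130,130,130,130,130,130,130,130])

```text
t: 10.25
position: [446.8, 39.6, 121.3]
ee_rot: [179.9, 0.0, -167.2]
wrist_force: [-2.6, 2.0, 1.7]
grip_width: 42.1
gripper_force: 1.2
```

Emit:
play_rows(translation=[[-0.02,-0.58,0],[-0.02,-0.58,0],[-0.02,-0.58,0],[0,0,0],[0,0,0]], rot=[[0,0,-3],[0,0,-3],[0,0,-3],[0,0,0],[0,0,0]], fingers=[130,130,130,130,130])

```text
t: 10.75
position: [452.9, 22.4, 121.1]
ee_rot: [-180.0, 0.1, -158.4]
wrist_force: [-0.6, 0.1, 0.6]
grip_width: 41.9
gripper_force: 0.2
```

Emit:
play_rows(translation=[[-0.02,-0.58,0],[-0.02,-0.58,0],[-0.02,-0.58,0],[0,0,0],[0,0,0]], rot=[[0,0,-3],[0,0,-3],[0,0,-3],[0,0,0],[0,0,0]], fingers=[130,130,130,130,130])

```text
t: 11.25
position: [460.3, 6.6, 120.6]
ee_rot: [-180.0, 0.0, -149.5]
wrist_force: [-0.9, 0.2, 0.4]
grip_width: 41.7
gripper_force: 0.0
```

Emit:
play_rows(translation=[[-0.02,-0.58,0],[-0.02,-0.58,0],[-0.02,-0.58,0],[0,0,0],[0,0,0]], rot=[[0,0,-3],[0,0,-3],[0,0,-3],[0,0,0],[0,0,0]], fingers=[130,130,130,130,130])

```text
t: 11.75
position: [470.1, -7.6, 120.3]
ee_rot: [-180.0, 0.0, -140.5]
wrist_force: [-0.2, -0.6, -0.1]
grip_width: 41.8
gripper_force: 0.0
```

Emit:
play_rows(translation=[[-0.02,-0.58,0],[-0.02,-0.58,0],[-0.02,-0.58,0],[0,0,0],[0,0,0]], rot=[[0,0,-3],[0,0,-3],[0,0,-3],[0,0,0],[0,0,0]], fingers=[130,130,130,130,130])

```text
t: 12.25
position: [482.2, -20.0, 120.3]
ee_rot: [-180.0, 0.0, -131.5]
wrist_force: [0.0, 1.0, 0.4]
grip_width: 41.9
gripper_force: 0.0
```

Emit:
play_rows(translation=[[-0.02,-0.58,0],[-0.02,-0.58,0],[-0.02,-0.58,0],[0,0,0],[0,0,0]], rot=[[0,0,-3],[0,0,-3],[0,0,-3],[0,0,0],[0,0,0]], fingers=[130,130,130,130,130])

```text
t: 12.75
position: [496.2, -30.3, 120.3]
ee_rot: [-180.0, 0.0, -122.5]
wrist_force: [-0.5, -0.0, -0.8]
grip_width: 41.8
gripper_force: 0.0
```

The middle lever turns freely, so I'll take it on to its open stop.

Emit:
play_rows(translation=[[-0.02,-0.58,0],[-0.02,-0.58,0],[-0.02,-0.58,0],[-0.02,-0.58,0],[-0.02,-0.58,0],[-0.02,-0.58,0],[-0.02,-0.58,0],[0,0,0],[0,0,0]], rot=[[0,0,-3],[0,0,-3],[0,0,-3],[0,0,-3],[0,0,-3],[0,0,-3],[0,0,-3],[0,0,0],[0,0,0]], fingers=[130,130,130,130,130,130,130,130,130])

```text
t: 13.65
position: [533.7, -45.1, 120.3]
ee_rot: [-180.0, -0.0, -101.5]
wrist_force: [0.5, 0.4, 0.3]
grip_width: 41.6
gripper_force: 0.0
```

Emit:
play_rows(translation=[[0,-0.3,0],[0,-0.3,0],[0,0,0],[0,0,0]], rot=[[0,0,0],[0,0,0],[0,0,0],[0,0,0]], fingers=[130,130,130,130])

```text
t: 14.05
position: [537.1, -46.1, 120.0]
ee_rot: [179.7, -0.0, -101.4]
wrist_force: [-7.4, 0.0, 4.0]
grip_width: 41.8
gripper_force: 3.7
```

Emit:
play_rows(translation=[[0,-0.25,0],[0,0,0],[0,0,0]], rot=[[0,0,0],[0,0,0],[0,0,0]], fingers=[130,130,130])

```text
t: 14.35
position: [537.2, -46.2, 119.8]
ee_rot: [179.5, -0.1, -101.4]
wrist_force: [-13.7, 0.3, 8.6]
grip_width: 41.7
gripper_force: 6.8
```

Emit:
play_rows(translation=[[0,0.5,0],[0,0.5,0],[0,0,-2],[0,0,-3],[0,0,-2],[0.7,2.8,0],[0.7,2.8,0],[0.7,2.8,0],[0.7,2.7,0],[0,0,0],[0,0,0],[0,0,0]], rot=[[0,0,0],[0,0,0],[0,0,0],[0,0,0],[0,0,0],[0,0,7.5],[0,0,0],[0,0,0],[0,0,0],[0,0,7.5],[0,0,7.5],[0,0,7.5]], fingers=[130,130,130,130,130,130,130,130,130,130,130,130])

```text
t: 15.55
position: [418.6, -39.4, 190.8]
ee_rot: [-179.9, 0.1, -131.7]
wrist_force: [-0.4, -0.8, -0.3]
grip_width: 41.9
gripper_force: 0.0
```

Emit:
play_rows(translation=[[0,0,0],[0,0,0],[0,0,0],[0,0,0],[0,0,0],[0,0,0],[0,0,0],[0,0,0],[0,0,0],[0,0,0]], rot=[[0,0,7.5],[0,0,7.5],[0,0,7.5],[0,0,7.5],[0,0,7.5],[0,0,7.5],[0,0,7.5],[0,0,7.5],[0,0,0],[0,0,0]], fingers=[130,130,130,130,130,130,130,130,130,130])

```text
t: 16.55
position: [418.5, -39.3, 190.4]
ee_rot: [180.0, 0.1, 168.8]
wrist_force: [-0.1, -0.0, -0.4]
grip_width: 42.3
gripper_force: 0.0
```

Emit:
play_rows(translation=[[0,-1.1,0],[0,0,0],[0,0,0]], rot=[[0,0,0],[0,0,0],[0,0,0]], fingers=[130,130,130])

```text
t: 16.85
position: [416.0, -50.5, 190.3]
ee_rot: [180.0, 0.0, 168.6]
wrist_force: [-0.4, -0.6, 0.4]
grip_width: 41.9
gripper_force: 0.0
```

```bash
python3 w.py w4
```

```text
406.0186109623594 318.2763799805641 239.8722285525169 [[-0.0, 0.961, 0.278, 69.634], [1.0, 0.0, -0.0, 0.542], [-0.0, 0.278, -0.961, -142.95], [0.0, 0.0, 0.0, 1.0]]
16.85 [416.01098375 -50.47236942 190.28728631] [1.79989801e+02 9.14373507e-03 1.68604601e+02] 41.920559680532094 [-0.44231042 -0.64154943  0.37476822]
```

View pics/w4.png

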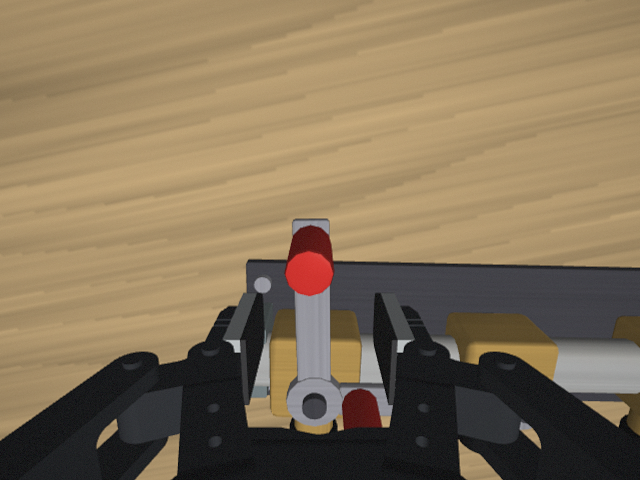

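The right grip (309,270) is centred and the middle lever is fully open. I'll descend and swing the right lever.

Emit:
play_rows(translation=[[0,0,2],[0,0,3],[0,0,2],[0,0,0],[-0.02,-0.58,0],[-0.02,-0.58,0],[-0.02,-0.58,0],[-0.02,-0.58,0],[-0.02,-0.58,0],[-0.02,-0.58,0],[-0.02,-0.58,0],[-0.02,-0.58,0]], rot=[[0,0,0],[0,0,0],[0,0,0],[0,0,0],[0,0,-3],[0,0,-3],[0,0,-3],[0,0,-3],[0,0,-3],[0,0,-3],[0,0,-3],[0,0,-3]], fingers=[130,130,130,130,130,130,130,130,130,130,130,130])

```text
t: 18.1
position: [416.6, -95.8, 121.2]
ee_rot: [179.9, -0.0, -167.2]
wrist_force: [-2.1, 2.0, -0.2]
grip_width: 41.7
gripper_force: 1.1
```

Emit:
play_rows(translation=[[-0.02,-0.58,0],[-0.02,-0.58,0],[-0.02,-0.58,0],[-0.02,-0.58,0],[-0.02,-0.58,0],[0,0,0],[0,0,0]], rot=[[0,0,-3],[0,0,-3],[0,0,-3],[0,0,-3],[0,0,-3],[0,0,0],[0,0,0]], fingers=[130,130,130,130,130,130,130])

```text
t: 18.8
position: [427.8, -123.5, 121.1]
ee_rot: [-179.9, 0.1, -152.4]
wrist_force: [1.0, -0.6, -0.0]
grip_width: 41.9
gripper_force: 0.0
```

Emit:
play_rows(translation=[[-0.02,-0.58,0],[-0.02,-0.58,0],[-0.02,-0.58,0],[-0.02,-0.58,0],[0,0,0],[0,0,0]], rot=[[0,0,-3],[0,0,-3],[0,0,-3],[0,0,-3],[0,0,0],[0,0,0]], fingers=[130,130,130,130,130,130])

```text
t: 19.4
position: [440.4, -142.4, 120.6]
ee_rot: [-180.0, 0.0, -140.5]
wrist_force: [-0.8, 0.2, -1.5]
grip_width: 41.7
gripper_force: 0.0
```

Emit:
play_rows(translation=[[-0.02,-0.58,0],[-0.02,-0.58,0],[-0.02,-0.58,0],[0,0,0],[0,0,0]], rot=[[0,0,-3],[0,0,-3],[0,0,-3],[0,0,0],[0,0,0]], fingers=[130,130,130,130,130])

```text
t: 19.9
position: [452.4, -154.6, 120.4]
ee_rot: [-180.0, 0.0, -131.5]
wrist_force: [-0.8, -0.0, -0.0]
grip_width: 41.7
gripper_force: 0.0
```

Free past 0.95 rad. On to the open stop, 10 rows to about 91 degrees.

Emit:
play_rows(translation=[[-0.02,-0.58,0],[-0.02,-0.58,0],[-0.02,-0.58,0],[-0.02,-0.58,0],[-0.02,-0.58,0],[-0.02,-0.58,0],[-0.02,-0.58,0],[-0.02,-0.58,0],[-0.02,-0.58,0],[-0.02,-0.58,0],[0,0,0],[0,0,0]], rot=[[0,0,-3],[0,0,-3],[0,0,-3],[0,0,-3],[0,0,-3],[0,0,-3],[0,0,-3],[0,0,-3],[0,0,-3],[0,0,-3],[0,0,0],[0,0,0]], fingers=[130,130,130,130,130,130,130,130,130,130,130,130])

```text
t: 21.1
position: [503.8, -179.7, 120.3]
ee_rot: [-180.0, 0.0, -101.5]
wrist_force: [-0.1, 0.7, 0.1]
grip_width: 41.7
gripper_force: 0.0
```

Emit:
play_rows(translation=[[0,-0.3,0],[0,-0.3,0],[0,0,0],[0,0,0]], rot=[[0,0,0],[0,0,0],[0,0,0],[0,0,0]], fingers=[130,130,130,130])

```text
t: 21.5
position: [506.8, -180.6, 120.0]
ee_rot: [179.7, -0.0, -101.5]
wrist_force: [-7.9, 0.0, 5.1]
grip_width: 41.8
gripper_force: 4.4
```

Emit:
play_rows(translation=[[0,-0.2,0],[0,0,0],[0,0,0]], rot=[[0,0,0],[0,0,0],[0,0,0]], fingers=[130,130,130])

```text
t: 21.8
position: [506.9, -180.6, 119.8]
ee_rot: [179.5, -0.0, -101.5]
wrist_force: [-13.5, 0.4, 9.1]
grip_width: 41.7
gripper_force: 7.0
```

It's at the stop. I'll back off, lift clear and check.

Emit:
play_rows(translation=[[0,0.5,0],[0,0.5,0],[0,0,-2],[0,0,-3],[0,0,-3],[0,0,-3],[0,0,0],[0,0,0],[0,0,0]], rot=[[0,0,0],[0,0,0],[0,0,0],[0,0,0],[0,0,0],[0,0,0],[0,0,0],[0,0,0],[0,0,0]], fingers=[130,130,130,130,130,130,130,130,130])

```text
t: 22.7
position: [501.6, -179.2, 229.2]
ee_rot: [179.9, 0.0, -101.4]
wrist_force: [-0.2, -0.2, -0.5]
grip_width: 42.0
gripper_force: 0.0
```

Run:
```python
from h import *
p,_=ctrl.snapshot("side");cv2.imwrite("pics/side9.png",cv2.resize(p[150:400,130:450],None,fx=2.4,fy=2.4,interpolation=2))
```

```text
(no output)
```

View pics/side9.png

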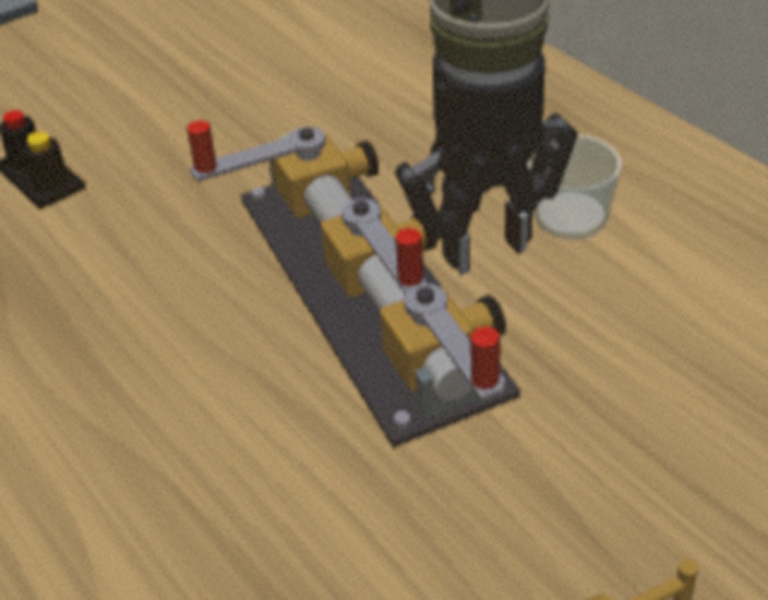

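The left lever is closed (grip at (200,145)). The middle and right levers lie along the pipe, fully open, and the gripper is clear of everything.

```bash
python3 -c "
from station import ctrl;print(ctrl.hand_in())"
```

```text
the job is handed in; nothing more can be done
None
```

The left lever binds and was swung back to fully closed at its stop; the middle and right levers turn freely and are fully open at their stops, and the job is handed in.

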